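# Put the spare battery pack on charge

## Robot

A 6-joint arm with a two-finger parallel gripper is mounted at the origin on the work surface. World frame = base frame: x ahead of the robot, y to its left, z up, the work surface at z = 0. Lengths are in m, angles in rad, forces in N, time in s.
With the tool pointing down it reaches from about 0.375 to 0.825 m from the base axis. Payload 5.5 kg.
Tool frame: the origin (TCP) lies at the very end of the fingers, on their centre line; the grasp point (between the pads) lies 19 mm behind it (ctrl.grip_point_offset is the distance from the TCP to the grasp point, in m); z points along the fingers, y is the line along which they close (so a half turn about z gives the same grasp; the last joint's range is limited). The gripper opens to 85 mm and grips with 20 to 120 N. Pads are 22 mm wide; open, the fingers measure 114 mm over their backs; the gripper's body (76 mm by 85 mm) begins 54 mm behind the grasp point. The pads swing forward as they close: fully open they stand 13 mm farther back than shut.
Start: joints at [1.21, 0.314, -0.047, 1.21, 0, 1.571], TCP at [0.212, 0.561, 0.231] pointing down, gripper open.
Joint ranges: [-2.67, 2.67], [-0.69, 1.73], [-1.03, 1.25], [-2.08, 2.16], [-1.42, 1.45], [-3.14, 3.14]. Speed limits (rad/s): [2.39, 2.39, 3.01, 3.14, 3.14, 3.14].

## Interface

Orientations are given as a unit quaternion [x, y, z, w].
In Python, from bench import readout, snapshot, ticket, ctrl gives the robot as it stands.
- The arm moves only by the tool hand_motion, called after ">>>" by a JSON object that holds its "name" and its "arguments", one argument or row to a line. Schema: {"type":"object","properties":{"segments":{"type":"array","items":{"type":"object","properties":{"tx":{"type":"number"},"ty":{"type":"number"},"tz":{"type":"number"},"ax":{"type":"number"},"ay":{"type":"number"},"az":{"type":"number"}},"additionalProperties":false},"minItems":1,"maxItems":20},"aperture":{"type":"number"},"clamp_n":{"type":"number"},"only":{"type":"string"},"quiet":{"type":"boolean"},"lines":{"type":"string"}},"required":["segments"],"additionalProperties":false}. segments is a list of rows, 1 to 20 of them, each an object with the fields tx, ty, tz (the shift in a scale on which 1.0 is 0.8 m), ax, ay, az (a rotation vector in parts of the range, where 1.0 means 4 rad); a field left out counts as zero; each row is the pose to reach, as a shift and turn from the pose commanded when the call began, along the tool's axes at that moment; what a row does not reach only later rows make up. A row lasts 1/12 s, in which the tool goes at most 0.0417 m and 0.125 rad, less where a joint would pass 70% of its speed; a pose out of reach is approached as far as the arm can. aperture is the opening from 0.0 (shut) to 1.0 (fully open), set as the call begins (left out keeps the last). The fingers move at their own pace and stop on an object; clamp_n is the grip in N (left out, the last holds). Time passes only in rows, so rows that do not move let the fingers close. The tool returns the time, the measured TCP pose, the force, the opening and the grip force at its end. only (a regular expression) keeps the lines of the reply that match it, lines (a string "A,B") keeps lines A to B, and quiet returns only ok. Input that does not fit is refused with a message, and nothing moves.
- readout.read_state(): the state, without advancing time (a new reading comes with each control period).
- snapshot(name): name is "scene" or "top"; returns a dict with "pixels" (400x640x3 uint8, red, green, blue), "depth" (400x640 float32, m along the optical axis (not along the pixel's ray), 0 where there is no reading), "mtx" (3x3 intrinsics, pixels), "dist_coeffs" ([k1, k2, p1, p2, k3] as OpenCV has them; the pictures are not rectified), "rvec" (rotation vector, rad) and "tvec" (3), from world to camera coordinates, as OpenCV has them. Camera axes: x right, y down, z forward; pixel columns grow to the right and rows downward; lengths in m; the calibration is good to about 2 mm. A picture is of the moment at which its call begins.
- ticket.finish_job(): hands the job in; it is judged then, once.
The state is a dict: "clock": time; "joint_pos": joint angles; "dq": joint speeds; "effort": joint torques, N m; "ee_pos": TCP position; "tool_rot": TCP orientation; "ft_force": force on the tool from outside, world axes, zero at the start; "ft_torque": the same for the moment, N m; "opening": opening from 0.0 (shut) to 1.0 (fully open); "grasp_force": force on a finger pad.
Only numpy, scipy, OpenCV 4.12 (cv2) and the standard library are available. Lean on these libraries where they do the work, as an engineer would, in place of code of your own. Each camera call takes 0.05 s, during which the arm holds its last target. There are 200 camera calls.

## Task

Put the small loose battery pack on charge in the empty left bay of the charger: slide it in contacts first over the raised lip, and push it gently (never over 12 N) against the spring contacts until its tail drops behind the lip and it lies flat on the bay floor, held there by the springs. Do not ram the contacts or lean on the charger, and leave the other two packs, the handset and the tongs where they are.

Things in the scene. Friction and masses are not known exactly. Their poses are not given: they have to be found in the camera images.
- pack: The battery pack to charge: a flat dark grey plastic slab 66 mm long (x), 46 mm wide (y), 14 mm thick (z), about 90 g, lying loose on the counter, label up. Origin: centre of its underside. Its own +x points to the nose, the end with three copper contact strips (on the end face and the adjoining top edge); the tail, at -x, has three paler finger ridges across the top.
- pack_nose (a point): Middle of the lower edge of the pack's nose (contact) end, 33 mm from its origin along +x.
- pack_tail (a point): Middle of the lower edge of the pack's tail end, 33 mm from its origin along -x.
- charger: White two-bay charger fixed to the counter, 145 mm deep (x), 160 wide (y), 46 high. Origin: centre of its underside on the counter; +x from its open front (robot side) to its back, +y left. Numbers below are mm in this frame. Left bay, centred on y +38, is EMPTY; the right one (y -38) is taken. In front of each bay a flat apron, 20 high, x -66.5 to -36.5, then a ramp and the lip.
- lip (a point): Top inner edge of the empty bay's raised lip, WITH ITS CRADLE MID-SLOT: charger x -22.5, y 38, z 24.5. The left cradle (apron, lip, cheeks, contacts as one plate) is clamped anywhere up to 6 mm fore or aft (x) of mid-slot; that is not measured. Ramp from x -36.5, z 20 to a flat crest, x -26.5 to -22.5, then a sheer drop to the bay floor, z 20.
- hood (a point): Lower front edge of the hood over the bays' far end (charger x 33.5, y 38, z 36.5; hood top z 46); does not shift. It covers the nose of a seated pack, which so cannot be laid in from above: the nose slides in under it, low on the floor. The bay, 49.4 mm wide, lies open between cheeks, tops at z 32, that start at the lip with a mouth flared over 10 mm from 59 mm wide.
- spring (a point): Face of the sprung copper contacts at the bay's end, free, mid-slot: charger x 39.5, z 25-33. The nose pushes them back, 1 N per mm, to a hard stop at 5.5 mm; pushing or pressing a pack there with over 12 N harms it. At 4 mm the 66 mm pack's tail clears the lip; short of it they push it out again. Friction on a finger at the tail face can hold the tail up: carry or press it down. Seated top: z 34.
- seated_pack: A pack like the one to charge, already lying in the right bay and loose there. Leave it. Origin: centre of its underside.
- big_pack: A larger battery pack of the same make, 94 x 62 x 22 mm, loose on the counter; it does not fit and is not wanted. Origin: centre of its underside.
- handset: Black payment handset lying face down, 165 x 78 x 28 mm, its battery hollow open upwards; loose. Leave it. Origin: centre of its underside, long along its x.
- tongs: Small steel tongs lying flat, 130 mm long (x), 8 mm high, loose on the left. Leave them. Origin: about their middle, on the counter.
There are look-alikes about, which are no part of the job. What is shaped like the pack but red is not meant. Of the things like the tongs, leave any that is yellow; of the rest the smaller one is meant.

How it is judged:
On the way:
1. the pack's nose is in the empty bay beyond the lip, under the hood, while its tail is still up over the lip (x of pack_nose in the frame of charger above 0.0335 m and z of pack_nose in the frame of charger below 0.0245 m and z of pack_tail in the frame of charger above 0.0235 m and y of pack in the frame of charger between 0.0345 and 0.0415 m).
At the end, for the whole second after the job is handed in: The pack lies flat on the empty bay's floor (both ends within 2.5 mm of it, tilt under 0.05 rad), tail behind the lip, nose over 2 mm under the hood against the contacts, at rest and let go; the seated pack moved under 8 mm, the larger pack, handset and tongs under 20 mm (z of pack_tail in the frame of charger between 0.017 and 0.0225 m and z of pack_nose in the frame of charger between 0.017 and 0.0225 m and x of pack_tail in the frame of charger above -0.0305 m and x of pack_nose in the frame of charger between 0.0355 and 0.0525 m and y of pack in the frame of charger between 0.0345 and 0.0415 m and angle between pack's own z axis and vertical below 0.05 rad and linear speed of pack below 0.01 m/s and not (distance of seated_pack from where it was at the start of the episode above 0.008 m) and not (distance of big_pack from where it was at the start of the episode above 0.02 m) and not (distance of handset from where it was at the start of the episode above 0.02 m) and not (distance of tongs from where it was at the start of the episode above 0.02 m)); the robot touches nothing.
It fails at once if the fingers push or press the pack with more than 12 N once its nose is under the hood (contact force between the fingers and pack above 12 N and x of pack_nose in the frame of charger above 0.0355 m and z of pack_nose in the frame of charger above 0.015 m and y of pack in the frame of charger between 0.0345 and 0.0415 m).
It fails at once if the gripper leans on the charger with more than 20 N (contact force between the arm and charger above 20 N).
It fails at once if the pack already charging is pushed more than 8 mm (distance of seated_pack from where it was at the start of the episode above 0.008 m).
It fails at once if the larger pack, handset or the tongs is pushed more than 20 mm (distance of any of big_pack, handset, tongs from where it was at the start of the episode above 0.02 m).
It also fails if it takes over 51 s, if anything falls off the work surface, if the arm or the gripper's body presses on something with over 40 N, if the wrist force passes 120 N, or if a joint passes its speed limit or range.

## Working session

There is one attempt and no reset: what is moved stays moved. The work goes in short steps, Python scripts to look and compute and a tool call to move; the robot and the scene stay as the last step left them, time stands still between calls to the robot, and variables do not carry over. Pictures are saved under pics/ and viewed, at most 10 in all, crops included, and the job is handed in when it is done.

```bash
ls; mkdir -p pics; python3 - <<'E'
from bench import readout,snapshot,ctrl
import cv2,numpy as np
for n in("scene","top"):
    s=snapshot(n); cv2.imwrite(f"pics/{n}0.png",s["pixels"][:,:,::-1]); np.savez(f"{n}0.npz",**s)
    R=cv2.Rodrigues(np.array(s["rvec"]))[0]; print(n,s["mtx"],s["dist_coeffs"],"cam",-R.T@np.array(s["tvec"]).ravel())
st=readout.read_state();print(st["clock"],st["ee_pos"],st["tool_rot"],st["opening"],ctrl.grip_point_offset)
E
```

```text
pics
scene [[519.88025982   0.         317.11356668]
 [  0.         519.88025982 193.84908392]
 [  0.           0.           1.        ]] [0.02749771 0.         0.         0.         0.        ] cam [1.07847508 0.90797439 0.93192596]
top [[374.45876492   0.         322.24399702]
 [  0.         374.45876492 195.73742192]
 [  0.           0.           1.        ]] [-0.00518007  0.          0.          0.          0.        ] cam [0.22072302 0.09719989 1.18311382]
0.1 [0.21161866 0.56088401 0.23049505] [ 1.79429336e-01  9.83770549e-01 -7.72610836e-04 -1.52715226e-04] 1.0025938776231365 0.0187
```

View pics/scene0.png

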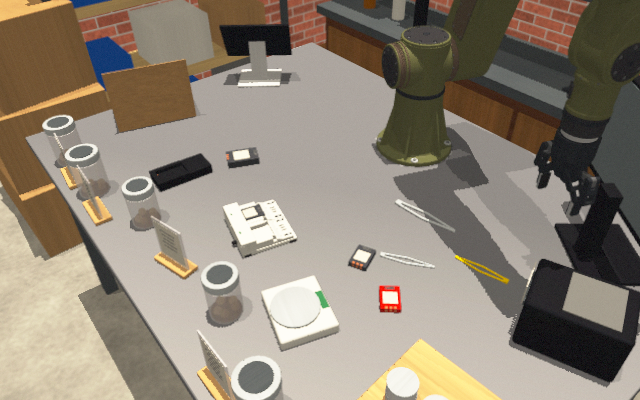

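View pics/top0.png

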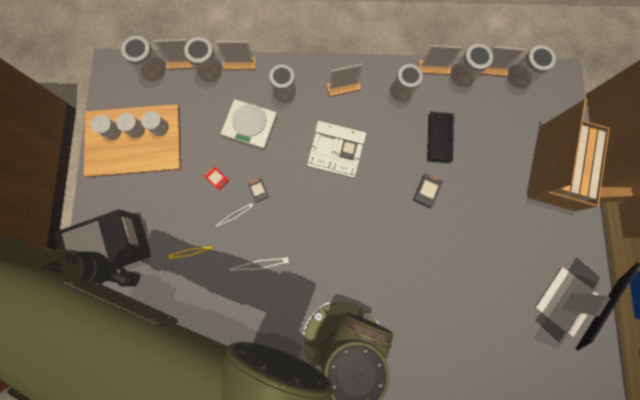

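The scene view shows the charger at (259,226), the pack at (362,257), its red look-alike at (390,298) and the big pack at (242,156). In the top view the charger is at (337,149), the pack at (258,190), and the small tongs at (234,215). Next I'll take enlarged crops.

```bash
cat > h.py <<'E'
import numpy as np,cv2
def load(n):return dict(np.load(n+".npz"))
def cam(s):
    R=cv2.Rodrigues(s["rvec"].astype(float))[0];return R,s["tvec"].ravel()
def plane(s,px,z):
    R,t=cam(s);u=cv2.undistortPoints(np.array(px,float).reshape(-1,1,2),s["mtx"],s["dist_coeffs"]).reshape(-1,2)
    d=np.c_[u,np.ones(len(u))]@R;c=-R.T@t;return c+d*((z-c[2])/d[:,2])[:,None]
def cloud(s):
    h,w=s["depth"].shape;g=np.stack(np.meshgrid(np.arange(w),np.arange(h)),-1).reshape(-1,1,2).astype(float)
    u=cv2.undistortPoints(g,s["mtx"],s["dist_coeffs"]).reshape(-1,2);R,t=cam(s)
    return ((np.c_[u,np.ones(len(u))]*s["depth"].reshape(-1,1)-t)@R).reshape(h,w,3)
def proj(s,P):return cv2.projectPoints(np.array(P,float).reshape(-1,1,3),s["rvec"].astype(float),s["tvec"].astype(float),s["mtx"],s["dist_coeffs"])[0].reshape(-1,2)
E
python3 - <<'E'
from h import *
T=load("top0");S=load("scene0")
def c(s,x,y,w,h,W,H):return cv2.resize(s["pixels"][y:y+h,x:x+w,::-1],(W,H),interpolation=cv2.INTER_CUBIC)
cv2.imwrite("pics/c1.png",np.vstack([np.hstack([c(T,235,170,50,37,400,296),c(T,300,113,75,55,400,296)]),np.hstack([c(S,340,238,50,37,400,296),c(S,215,190,90,67,400,296)])]))
for n,s,(x,y) in(("top",T,(258,190)),("scene",S,(362,257))):
    P=cloud(s);g=s["pixels"].astype(int)
    sub=np.s_[y-18:y+19,x-18:x+19]
    Z=P[sub][...,2]
    print(n,"counter z",np.median(Z[:3]),"centre z",P[y-2:y+3,x-2:x+3,2].mean(), P[y,x])
    m=(Z>.007)&(Z<.03); q=P[sub][m]; print(m.sum(),q.mean(0),cv2.minAreaRect((q[:,:2]*1000).astype(np.float32)))
    x,y=((337,149),(259,226))[n=="scene"]; sub=np.s_[y-50:y+50,x-50:x+50]
    Z=P[sub][...,2];m=(Z>.012)&(Z<.06);
    nl,l,stt,cc=cv2.connectedComponentsWithStats(m.astype(np.uint8));k=1+stt[1:,4].argmax();q=P[sub][l==k]
    print("ch",len(q),cv2.minAreaRect((q[:,:2]*1000).astype(np.float32)),np.percentile(q[:,2],[1,20,40,60,80,99]))
E
```

```text
top counter z 0.0007252830793493833 centre z 0.014771775471811001 [0.45811913 0.26747711 0.01566265]
308 [0.4591637  0.26814896 0.0143749 ] ((448.4472961425781, 286.070068359375), (73.0201187133789, 89.23629760742188), 26.87685203552246)
ch 2213 ((594.7318725585938, 20.374725341796875), (160.14291381835938, 145.39642333984375), 75.98651885986328) [0.01289226 0.02036123 0.02347974 0.03336901 0.04529284 0.0507904 ]
scene counter z 0.0017317627543070408 centre z 0.01551733969563187 [0.46311886 0.27207376 0.01268901]
428 [0.46281741 0.2718998  0.01510863] ((457.6773681640625, 266.1839294433594), (90.44265747070312, 65.68861389160156), 51.73447799682617)
ch 2584 ((600.2545776367188, 20.156982421875), (164.02212524414062, 156.66201782226562), 76.49217987060547) [0.01259775 0.02105839 0.02455708 0.03404176 0.04622639 0.05061079]
```

View pics/c1.png

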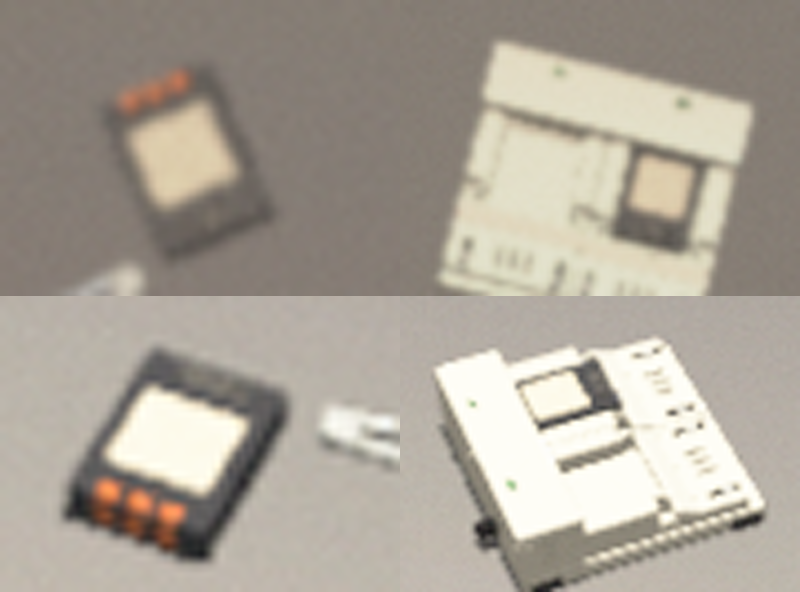

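The crops show the pack's contacts pointing to the top-left of the top view (+x, slightly +y). The empty left bay is clear, and the charger's depth outline measures 145×160 mm as it should. Next I'll refine the pack pose and check where the lip is.

```bash
python3 - <<'E'
from h import *
for n,(x,y),a in(("top",(258,190),16),("scene",(362,257),17)):
    s=load(n+"0");sub=np.s_[y-a:y+a+1,x-a:x+a+1];P=cloud(s)[sub];rgb=s["pixels"][sub].astype(int)
    hsv=cv2.cvtColor(s["pixels"][sub],cv2.COLOR_RGB2HSV).astype(int)
    bg=np.median(rgb[:3].reshape(-1,3),0)
    dark=rgb.sum(2)<bg.sum()*.68; lab=(rgb.sum(2)>bg.sum()*1.25)&(P[...,2]>.008); org=(hsv[...,0]<12)&(hsv[...,1]>110)
    m=((dark|lab|org)&(P[...,2]>.0085)).astype(np.uint8)
    nl,l,st,cc=cv2.connectedComponentsWithStats(m);k=1+st[1:,4].argmax()
    rect=lambda mm:cv2.minAreaRect((plane(s,np.argwhere(mm)[:,::-1]+[x-a,y-a],.014)[:,:2]*1000).astype(np.float32))
    print(n,"pack",rect(l==k),st[k,4]);
    c,_=cv2.findContours((l==k).astype(np.uint8),0,2)
    nl,l,st,cc=cv2.connectedComponentsWithStats(lab.astype(np.uint8));k=1+st[1:,4].argmax()
    lc=plane(s,cc[k]+[x-a,y-a],.014)[0];oc=plane(s,np.argwhere(org).mean(0)[::-1]+[x-a,y-a],.014)[0]
    print("label",lc,rect(l==k),"org",oc,"yaw",np.degrees(np.arctan2(*(oc-lc)[1::-1])),org.sum())
s=load("top0");P=cloud(s)[100:200,290:390].reshape(-1,3)
for yaw in(-14,):
    c,sn=np.cos(np.radians(yaw)),np.sin(np.radians(yaw));d=P[:,:2]-[.5955,.0204];X=d@[c,sn];Y=d@[-sn,c]
    for y0 in(38,-38):
        print(y0,[(int(x*1e3),round(float(np.median(P[m,2]))*1e3,1),int(m.sum())) for x in np.arange(-.068,.076,.004) if (m:=(abs(Y-y0/1e3)<.02)&(abs(X-x)<.002)).sum()])
S=load("scene0");P=cloud(S)[170:270,200:310].reshape(-1,3);d=P[:,:2]-[.598,.0204];X=d@[c,sn];Y=d@[-sn,c]
for y0 in(38,-38): print("sc",y0,[(int(x*1e3),round(float(np.median(P[m,2]))*1e3,1)) for x in np.arange(-.068,.076,.004) if (m:=(abs(Y-y0/1e3)<.02)&(abs(X-x)<.002)).sum()])
# rectified top view of charger at z=.0245
gx,gy=np.meshgrid(np.arange(80,-80,-.4)/1e3,0)if 0 else (None,None)
E
```

```text
top pack ((462.0149230957031, 270.3628845214844), (32.16102981567383, 32.310943603515625), 27.772186279296875) 105
label [0.46179224 0.26998404 0.014     ] ((462.0149230957031, 270.3628845214844), (32.16102981567383, 32.310943603515625), 27.772186279296875) org [0.48695624 0.28178465 0.014     ] yaw 25.124155702240348 11
scene pack ((463.652587890625, 271.8577575683594), (69.67772674560547, 47.227394104003906), 25.05889129638672) 341
label [0.46157911 0.26848718 0.014     ] ((461.4682312011719, 268.4432373046875), (31.105762481689453, 31.606792449951172), 25.53607177734375) org [0.49051372 0.28379273 0.014     ] yaw 27.877505920983044 45
38 [(-68, 12.2, 12), (-64, 16.5, 24), (-60, 21.3, 17), (-55, 20.4, 13), (-51, 20.7, 17), (-47, 20.1, 13), (-43, 21.8, 16), (-39, 21.5, 16), (-35, 21.7, 15), (-31, 22.0, 14), (-27, 23.8, 20), (-23, 25.5, 13), (-19, 25.1, 10), (-15, 20.3, 14), (-11, 20.7, 15), (-7, 21.4, 16), (-3, 19.9, 13), (0, 20.7, 17), (4, 21.0, 14), (8, 20.6, 13), (12, 19.6, 15), (16, 20.9, 14), (20, 20.2, 15), (24, 20.7, 15), (28, 22.0, 17), (32, 34.4, 24), (36, 43.3, 30), (40, 4
[... 929 characters left out ...]
, (-7, 21.4), (-3, 22.1), (0, 21.1), (4, 21.4), (8, 21.8), (12, 20.8), (16, 21.4), (20, 22.1), (24, 21.9), (28, 44.4), (32, 47.5), (36, 47.4), (40, 47.7), (44, 47.1), (48, 46.8), (52, 47.6), (56, 47.9), (60, 48.1), (64, 47.5), (68, 27.5), (72, 2.2)]
sc -38 [(-68, 22.4), (-64, 21.8), (-60, 22.0), (-55, 21.7), (-51, 21.6), (-47, 21.9), (-43, 21.9), (-39, 22.8), (-35, 24.4), (-31, 25.1), (-27, 26.6), (-23, 34.3), (-19, 35.6), (-15, 35.5), (-11, 35.5), (-7, 35.2), (-3, 34.9), (0, 36.1), (4, 36.6), (8, 35.9), (12, 35.0), (16, 36.0), (20, 36.0), (24, 36.1), (28, 42.0), (32, 47.8), (36, 47.3), (40, 48.0), (44, 47.9), (48, 47.9), (52, 48.1), (56, 48.3), (60, 47.9), (64, 47.9), (68, 28.0), (72, 1.6)]
```

The lip drop shows at about charger x −17.5, so the cradle sits about 5 mm aft. The tongs' tip lies close to the pack's tail-left corner, so I'll compute the clearance.

```bash
python3 - <<'E'
from h import *
from scipy.spatial.transform import Rotation as R
a=np.radians(25.5);e=np.array([np.cos(a),np.sin(a)]);f=np.array([-e[1],e[0]]);o=np.array([.460,.2683])
for n,(x0,x1,y0,y1) in(("top",(212,256,200,228)),("scene",(378,437,248,272))):
    s=load(n+"0");g=s["pixels"][y0:y1,x0:x1].astype(int).sum(2);m=g>np.median(g)*1.18
    nl,l,st,cc=cv2.connectedComponentsWithStats(m.astype(np.uint8));k=1+st[1:,4].argmax()
    p=plane(s,np.argwhere(l==k)[:,::-1]+[x0,y0],.006)[:,:2];q=np.c_[(p-o)@e,(p-o)@f]*1e3
    i=q[:,0].argsort()[::-1][:12];print(n,st[k],q[i].round().tolist(), "len",np.ptp(p,axis=0))
    # points within lateral 15..60
    print("closest to finger zone:",q[(abs(q[:,0]+15)<25)].round()[:12].tolist())
for yaw in(25.5,-14):
    t=np.radians(yaw)
    # tool z down, tool x = (sin..)? list candidates with current
    for sgn in(1,-1):
        ex=sgn*np.array([np.cos(t),np.sin(t),0]);ez=np.array([0,0,-1.]);M=np.c_[ex,np.cross(ez,ex),ez];r0=R.from_quat([.179429,.983771,-.000773,-.000153])
        rv=(r0.inv()*R.from_matrix(M)).as_rotvec();print(yaw,sgn,rv)
print(r0.as_matrix().round(3))
E
```

```text
top [  4   3  37  24 159] [[-26.0, 43.0], [-27.0, 50.0], [-28.0, 71.0], [-28.0, 40.0], [-28.0, 78.0], [-28.0, 47.0], [-28.0, 54.0], [-29.0, 61.0], [-29.0, 68.0], [-29.0, 37.0], [-29.0, 75.0], [-29.0, 44.0]] len [0.07418663 0.10982341]
closest to finger zone: [[-26.0, 43.0], [-28.0, 40.0], [-29.0, 37.0], [-30.0, 34.0], [-27.0, 50.0], [-28.0, 47.0], [-29.0, 44.0], [-31.0, 41.0], [-32.0, 38.0], [-33.0, 36.0], [-28.0, 54.0], [-30.0, 51.0]]
scene [  2   4  55  15 162] [[-28.0, 63.0], [-28.0, 55.0], [-29.0, 88.0], [-29.0, 80.0], [-29.0, 72.0], [-29.0, 65.0], [-29.0, 57.0], [-29.0, 49.0], [-29.0, 41.0], [-29.0, 105.0], [-29.0, 98.0], [-30.0, 90.0]] len [0.07280524 0.11334814]
closest to finger zone: [[-37.0, 36.0], [-38.0, 38.0], [-39.0, 40.0], [-33.0, 35.0], [-34.0, 37.0], [-35.0, 39.0], [-36.0, 41.0], [-37.0, 43.0], [-38.0, 46.0], [-39.0, 48.0], [-30.0, 36.0], [-31.0, 38.0]]
25.5 1 [-8.12060170e-04  1.82856563e-03  2.33572113e+00]
25.5 -1 [-1.48007153e-03 -6.57295049e-04 -8.05870764e-01]
-14 1 [-1.74708425e-04  2.38143507e-03  3.02512587e+00]
-14 -1 [-1.57265661e-03 -1.15374281e-04 -1.16465856e-01]
[[-0.936  0.353 -0.001]
 [ 0.353  0.936 -0.001]
 [ 0.    -0.002 -1.   ]]
```

Units first: shifts go in shares of 0.8 m and turns go in shares of 4 rad. So -0.3303 m / 0.8 = -0.4129, -0.1919 m / 0.8 = -0.2399, -0.806 rad / 4 = -0.2015.

>>> {"name": "hand_motion", "arguments": {
  "segments": [
    {"tx": -0.1,"ty": -0.06,"tz": 0.0375,"az": -0.0313},
    {"tx": -0.2,"ty": -0.1188,"tz": 0.0875,"az": -0.0625},
    {"tx": -0.3,"ty": -0.175,"tz": 0.1375,"az": -0.1},
    {"tx": -0.4,"ty": -0.2313,"tz": 0.175,"az": -0.1375},
    {"tx": -0.4129,"ty": -0.2399,"tz": 0.1881,"az": -0.175},
    {"tx": -0.4129,"ty": -0.2399,"tz": 0.1881,"az": -0.2015},
    {"tx": -0.4129,"ty": -0.2399,"tz": 0.1881,"az": -0.2015},
    {"tx": -0.4129,"ty": -0.2399,"tz": 0.1881,"az": -0.2015},
    {"tx": -0.4129,"ty": -0.2399,"tz": 0.1881,"az": -0.2015},
    {"tx": -0.4129,"ty": -0.2399,"tz": 0.1881,"az": -0.2015},
    {"tx": -0.4129,"ty": -0.2399,"tz": 0.1881,"az": -0.2015},
    {"tx": -0.4129,"ty": -0.2399,"tz": 0.1881,"az": -0.2015},
    {"tx": -0.4129,"ty": -0.2399,"tz": 0.1881,"az": -0.2015},
    {"tx": -0.4129,"ty": -0.2399,"tz": 0.1881,"az": -0.2015}
  ],
  "aperture": 0.72,
  "clamp_n": 25
}}

```text
clock: 1.27
ee_pos: [0.4527, 0.2662, 0.0812]
tool_rot: [-0.221, 0.975, 0.0, 0.0]
ft_force: [0.3, 0.3, 0.4]
opening: 0.722
grasp_force: 0.0
```

```bash
python3 - <<'E'
from bench import readout
from scipy.spatial.transform import Rotation as R
s=readout.read_state();print(s);print(R.from_quat(s["tool_rot"]).as_matrix().round(4))
E
```

```text
{'clock': 1.2667, 'joint_pos': array([ 5.31298360e-01,  2.85506308e-01, -4.48455774e-01,  8.36379179e-01,
        4.56705989e-04,  8.49287856e-02]), 'dq': array([ 0.01477264, -0.00605961,  0.00294247, -0.00199039, -0.00269541,
       -0.00220131]), 'effort': array([-9.14846063e-01, -4.69552302e+01,  2.89713031e+01,  2.01028772e-02,
       -3.75889032e-02,  3.49359798e-03]), 'ee_pos': array([0.45274658, 0.26623744, 0.08123306]), 'tool_rot': array([-2.21336576e-01,  9.75197424e-01,  2.86601219e-04,  1.47567057e-04]), 'ft_force': array([0.3489441 , 0.27182344, 0.36674883]), 'ft_torque': array([ 0.04695437,  0.0152027 , -0.00843474]), 'grasp_force': 0.0, 'opening': 0.7219632593589329}
[[-9.020e-01 -4.317e-01  2.000e-04]
 [-4.317e-01  9.020e-01  6.000e-04]
 [-4.000e-04  5.000e-04 -1.000e+00]]
```

To row units: 0.0752 m / 0.8 = 0.094, 0.07 m / 0.8 = 0.0875.

>>> {"name": "hand_motion", "arguments": {
  "segments": [
    {"tz": 0.0375},
    {"tz": 0.0688},
    {"tz": 0.0875},
    {"tz": 0.094},
    {"tz": 0.094},
    {"tz": 0.094}
  ]
}}

```text
clock: 1.77
ee_pos: [0.4531, 0.2663, 0.0064]
tool_rot: [-0.222, 0.975, 0.0, 0.0]
ft_force: [-0.6, 0.6, 0.8]
opening: 0.722
grasp_force: 0.0
```

>>> {"name": "hand_motion", "arguments": {
  "segments": [
    {},
    {},
    {},
    {},
    {},
    {},
    {},
    {},
    {},
    {}
  ],
  "aperture": 0.4,
  "clamp_n": 30
}}

```text
clock: 2.6
ee_pos: [0.4541, 0.2663, 0.0072]
tool_rot: [-0.221, 0.975, 0.001, 0.001]
ft_force: [-0.9, 0.1, 6.4]
opening: 0.527
grasp_force: 30.8
```

To row units: -0.08 m / 0.8 = -0.1, -0.05 m / 0.8 = -0.0625.

>>> {"name": "hand_motion", "arguments": {
  "segments": [
    {"tz": -0.025},
    {"tz": -0.0625},
    {"tz": -0.1},
    {"tz": -0.1},
    {"tz": -0.1}
  ]
}}

```text
clock: 3.02
ee_pos: [0.455, 0.2662, 0.088]
tool_rot: [-0.221, 0.975, 0.001, 0.002]
ft_force: [-0.5, -0.0, -1.7]
opening: 0.527
grasp_force: 31.6
```

```bash
python3 - <<'E'
from h import *
from bench import snapshot
o=[]
for n,(x,y,w,h) in(("top",(215,110,160,120)),("scene",(215,110,200,150))):
    s=snapshot(n);np.savez(n+"1.npz",**s);o.append(cv2.resize(s["pixels"][y:y+h,x:x+w,::-1],(400,300),interpolation=cv2.INTER_CUBIC))
cv2.imwrite("pics/l1.png",np.hstack(o))
E
```

```text
(no output)
```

View pics/l1.png

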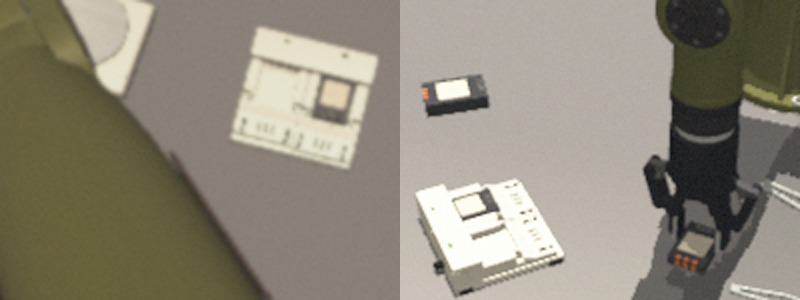

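The pack is held level in the gripper, at (690,250) in the right-hand view. Now I'll carry it above the bay.

To row units: -0.2412 m / 0.8 = -0.3015, -0.0309 m / 0.8 = -0.0386, 0.689 rad / 4 = 0.1723.

>>> {"name": "hand_motion", "arguments": {
  "segments": [
    {"tx": -0.0038,"ty": -0.025,"az": 0.015},
    {"tx": -0.0088,"ty": -0.0625,"az": 0.0375},
    {"tx": -0.0138,"ty": -0.1063,"az": 0.0625},
    {"tx": -0.02,"ty": -0.1563,"az": 0.09},
    {"tx": -0.0263,"ty": -0.2063,"az": 0.1175},
    {"tx": -0.0325,"ty": -0.25,"tz": 0.005,"az": 0.1425},
    {"tx": -0.0369,"ty": -0.285,"tz": 0.01,"az": 0.1625},
    {"tx": -0.0386,"ty": -0.3015,"tz": 0.0163,"az": 0.1723},
    {"tx": -0.0386,"ty": -0.3015,"tz": 0.0163,"az": 0.1723},
    {"tx": -0.0386,"ty": -0.3015,"tz": 0.0163,"az": 0.1723},
    {"tx": -0.0386,"ty": -0.3015,"tz": 0.0163,"az": 0.1723}
  ]
}}

```text
clock: 4.03
ee_pos: [0.5834, 0.0617, 0.0717]
tool_rot: [0.121, 0.993, 0.0, -0.001]
ft_force: [-0.2, -0.4, -0.7]
opening: 0.524
grasp_force: 31.5
```

```bash
python3 - <<'E'
from h import *
from bench import snapshot,readout
from scipy.spatial.transform import Rotation as R
o=[]
for n,(x,y,w,h) in(("top",(285,95,120,90)),("scene",(195,150,120,90))):
    s=snapshot(n);np.savez(n+"2.npz",**s);o.append(cv2.resize(s["pixels"][y:y+h,x:x+w,::-1],(400,300),interpolation=cv2.INTER_CUBIC))
cv2.imwrite("pics/l2.png",np.hstack(o));print(R.from_quat(readout.read_state()["tool_rot"]).as_matrix().round(4))
E
```

```text
[[-9.71e-01  2.39e-01 -9.00e-04]
 [ 2.39e-01  9.71e-01  3.00e-04]
 [ 9.00e-04  1.00e-04 -1.00e+00]]
```

View pics/l2.png

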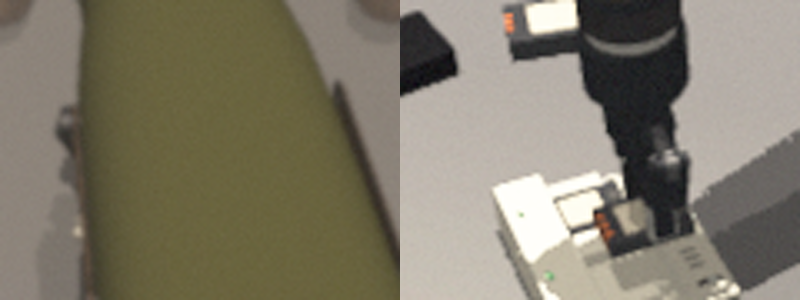

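The pack hovers over the bay entrance, contacts toward the hood (contacts near (605,225) in the crop). I'll check its lateral position.

```bash
python3 - <<'E'
from h import *
s=load("scene2");sub=np.s_[195:235,245:275];h=cv2.cvtColor(s["pixels"],cv2.COLOR_RGB2HSV)[sub].astype(int)
m=((h[...,0]<14)|(h[...,0]>174))&(h[...,1]>120)&(h[...,2]>90);p=np.argwhere(m)[:,::-1]+[245,195];print(len(p),p.mean(0),p.min(0),p.max(0))
w=plane(s,[p.mean(0)],.0745)[0];P=cloud(s)[p[:,1],p[:,0]];print(w,np.median(P,0))
for w in(w,np.median(P,0)):
  for o in((.5965,.0204),(.601,.0203)):
    d=w[:2]-o;print(d@[.9703,-.2419],d@[.2419,.9703])
E
```

```text
19 [255.78947368 217.73684211] [254 214] [258 221]
[0.6182044  0.04938025 0.0745    ] [0.61983484 0.0534641  0.07897111]
0.014049455664232161 0.0333698302939869
0.00965891566423221 0.03237831029398691
0.01464358753484135 0.03772679538614072
0.0102530475348414 0.03673527538614073
```

To row units: 0.0372 m / 0.8 = 0.0465, -0.004 m / 0.8 = -0.005, 0.1 rad / 4 = 0.025.

>>> {"name": "hand_motion", "arguments": {
  "segments": [
    {"tx": -0.0025,"ty": 0.0006,"tz": 0.015,"ay": 0.0125},
    {"tx": -0.005,"ty": 0.0013,"tz": 0.03,"ay": 0.025},
    {"tx": -0.005,"ty": 0.0013,"tz": 0.0413,"ay": 0.025},
    {"tx": -0.005,"ty": 0.0013,"tz": 0.0465,"ay": 0.025},
    {"tx": -0.005,"ty": 0.0013,"tz": 0.0465,"ay": 0.025},
    {"tx": -0.005,"ty": 0.0013,"tz": 0.0465,"ay": 0.025}
  ]
}}

```text
clock: 4.63
ee_pos: [0.5881, 0.0614, 0.0355]
tool_rot: [0.121, 0.991, 0.006, -0.05]
ft_force: [0.1, 0.1, -0.6]
opening: 0.524
grasp_force: 31.5
```

To row units: 0.0025 m / 0.8 = 0.0031, 0.0015 m / 0.8 = 0.0019.

>>> {"name": "hand_motion", "arguments": {
  "segments": [
    {"tz": 0.0019},
    {"tz": 0.0031},
    {"tz": 0.0031},
    {"tz": 0.0031}
  ]
}}

```text
clock: 4.97
ee_pos: [0.5888, 0.0609, 0.0334]
tool_rot: [0.121, 0.991, 0.006, -0.049]
ft_force: [0.9, -0.4, -1.2]
opening: 0.525
grasp_force: 31.5
```

>>> {"name": "hand_motion", "arguments": {
  "segments": [
    {},
    {},
    {},
    {},
    {},
    {}
  ],
  "aperture": 0.65
}}

```text
clock: 5.47
ee_pos: [0.5888, 0.0609, 0.0329]
tool_rot: [0.121, 0.991, 0.006, -0.05]
ft_force: [-1.2, -0.2, 0.3]
opening: 0.648
grasp_force: 0.0
```

>>> {"name": "hand_motion", "arguments": {
  "segments": [
    {"tz": -0.025},
    {"tz": -0.05},
    {"tz": -0.0625},
    {"tz": -0.0625}
  ]
}}

```text
clock: 5.8
ee_pos: [0.5958, 0.0598, 0.0851]
tool_rot: [0.121, 0.991, 0.007, -0.047]
ft_force: [0.2, -0.1, 0.2]
opening: 0.651
grasp_force: 0.0
```

To row units: 0.0565 m / 0.8 = 0.0706, 0.0055 m / 0.8 = 0.0069, -0.097 rad / 4 = -0.0243.

>>> {"name": "hand_motion", "arguments": {
  "segments": [
    {"tx": 0.025,"tz": 0.0025,"ay": -0.0125},
    {"tx": 0.05,"tz": 0.005,"ay": -0.025},
    {"tx": 0.0706,"tz": 0.0069,"ay": -0.0243},
    {"tx": 0.0706,"tz": 0.0069,"ay": -0.0243},
    {"tx": 0.0706,"tz": 0.0069,"ay": -0.0243},
    {"tx": 0.0706,"tz": 0.0069,"ay": -0.0243}
  ],
  "aperture": 0.25
}}

```text
clock: 6.3
ee_pos: [0.5393, 0.0734, 0.0827]
tool_rot: [0.122, 0.993, 0.0, -0.001]
ft_force: [0.3, -0.4, -0.6]
opening: 0.253
grasp_force: 0.0
```

```bash
python3 - <<'E'
from h import *
from bench import snapshot,readout
from scipy.spatial.transform import Rotation as R
o=[]
for n,(x,y,w,h) in(("top",(285,95,120,90)),("scene",(205,170,100,75))):
    s=snapshot(n);np.savez(n+"3.npz",**s);o.append(cv2.resize(s["pixels"][y:y+h,x:x+w,::-1],(400,300),interpolation=cv2.INTER_CUBIC))
cv2.imwrite("pics/l3.png",np.hstack(o));st=readout.read_state();print(R.from_quat(st["tool_rot"]).as_matrix().round(4))
d=st["ee_pos"][:2]-[.5965,.0204];print(d@[.9703,-.2419],d@[.2419,.9703])
E
```

```text
[[-9.703e-01  2.418e-01 -2.100e-03]
 [ 2.418e-01  9.703e-01  8.000e-04]
 [ 2.200e-03  2.000e-04 -1.000e+00]]
-0.06788788257133245 0.03755177745333206
```

View pics/l3.png

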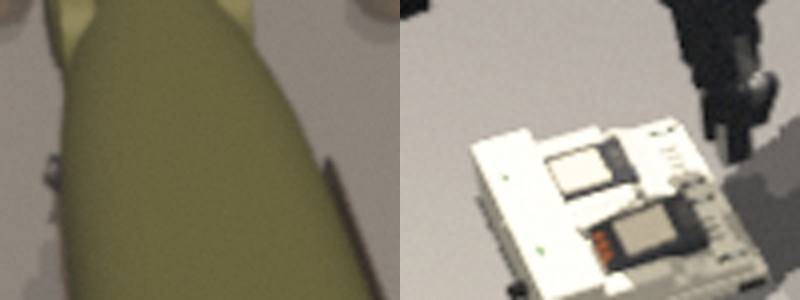

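The pack rests in the mouth with its nose down toward the hood, aligned with the bay; its tail is at about (705,245) in the crop. Now I'll lower behind it and push.

To row units: 0.0517 m / 0.8 = 0.0646, 0.045 m / 0.8 = 0.0563.

>>> {"name": "hand_motion", "arguments": {
  "segments": [
    {"tz": 0.0313},
    {"tz": 0.0563},
    {"tz": 0.0646},
    {"tz": 0.0646},
    {"tz": 0.0646}
  ]
}}

```text
clock: 6.82
ee_pos: [0.5387, 0.0733, 0.0311]
tool_rot: [0.122, 0.993, 0.0, -0.002]
ft_force: [0.9, -0.5, 0.9]
opening: 0.248
grasp_force: 0.0
```

>>> {"name": "hand_motion", "arguments": {
  "segments": [
    {"tx": -0.0038},
    {"tx": -0.0075},
    {"tx": -0.0113},
    {"tx": -0.015},
    {"tx": -0.015},
    {"tx": -0.015}
  ]
}}

```text
clock: 7.32
ee_pos: [0.5504, 0.0705, 0.0314]
tool_rot: [0.122, 0.993, 0.0, -0.001]
ft_force: [-0.4, 0.3, 0.4]
opening: 0.251
grasp_force: 0.0
```

To row units: -0.012 m / 0.8 = -0.015, -0.009 m / 0.8 = -0.0113.

>>> {"name": "hand_motion", "arguments": {
  "segments": [
    {"tx": -0.0038},
    {"tx": -0.0075},
    {"tx": -0.0113},
    {"tx": -0.015},
    {"tx": -0.015},
    {"tx": -0.015}
  ]
}}

```text
clock: 7.82
ee_pos: [0.562, 0.0676, 0.0311]
tool_rot: [0.122, 0.993, 0.0, -0.001]
ft_force: [0.5, 0.3, 0.3]
opening: 0.254
grasp_force: 0.0
```

To row units: -0.006 m / 0.8 = -0.0075, -0.004 m / 0.8 = -0.005.

>>> {"name": "hand_motion", "arguments": {
  "segments": [
    {"tx": -0.0025},
    {"tx": -0.005},
    {"tx": -0.0075},
    {"tx": -0.0075},
    {"tx": -0.0075}
  ]
}}

```text
clock: 8.23
ee_pos: [0.5677, 0.0662, 0.0311]
tool_rot: [0.122, 0.993, 0.0, -0.001]
ft_force: [0.6, 0.1, -0.5]
opening: 0.248
grasp_force: 0.0
```

```bash
python3 - <<'E'
from h import *
from bench import snapshot,readout
s=snapshot("scene");np.savez("scene4.npz",**s)
cv2.imwrite("pics/l4.png",cv2.resize(s["pixels"][175:250,205:305,::-1],(400,300),interpolation=cv2.INTER_CUBIC))
E
```

```text
(no output)
```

View pics/l4.png

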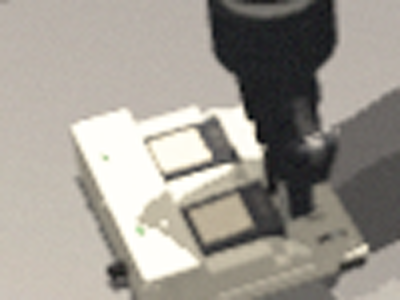

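The contacts have gone under the hood, the pack is straight in the bay and the fingers are behind the tail (300,200). I'll continue in small steps while watching the force.

To row units: -0.003 m / 0.8 = -0.0038, -0.002 m / 0.8 = -0.0025.

>>> {"name": "hand_motion", "arguments": {
  "segments": [
    {"tx": -0.0013},
    {"tx": -0.0025},
    {"tx": -0.0038},
    {"tx": -0.0038},
    {"tx": -0.0038}
  ],
  "only": "ee|force"
}}

```text
ee_pos: [0.5702, 0.0655, 0.0309]
ft_force: [-1.5, -0.0, -0.6]
grasp_force: 0.5
```

>>> {"name": "hand_motion", "arguments": {
  "segments": [
    {"tx": -0.0013},
    {"tx": -0.0025},
    {"tx": -0.0025},
    {"tx": -0.0025}
  ],
  "only": "ee|force"
}}

```text
ee_pos: [0.5717, 0.0651, 0.0308]
ft_force: [-3.0, 0.4, 0.2]
grasp_force: 1.5
```

To row units: -0.0015 m / 0.8 = -0.0019, -0.0007 m / 0.8 = -0.0009.

>>> {"name": "hand_motion", "arguments": {
  "segments": [
    {"tx": -0.0009},
    {"tx": -0.0019},
    {"tx": -0.0019},
    {"tx": -0.0019}
  ],
  "only": "ee|force"
}}

```text
ee_pos: [0.5732, 0.0647, 0.0308]
ft_force: [-5.2, 0.6, 0.3]
grasp_force: 2.3
```

To row units: -0.0004 m / 0.8 = -0.0005.

>>> {"name": "hand_motion", "arguments": {
  "segments": [
    {"tx": -0.0005},
    {"tx": -0.0005},
    {"tx": -0.0005}
  ],
  "only": "ee|force"
}}

```text
ee_pos: [0.5738, 0.0645, 0.0309]
ft_force: [-4.9, 0.5, -0.6]
grasp_force: 2.5
```

```bash
python3 - <<'E'
from h import *
from bench import snapshot,readout
import time
f=[]
for i in range(8):
    s=snapshot("scene");f.append(readout.read_state()["ft_force"])
print(np.mean(f,0),np.std(f,0));np.savez("scene5.npz",**s)
cv2.imwrite("pics/l5.png",cv2.resize(s["pixels"][175:250,205:305,::-1],(800,600),interpolation=cv2.INTER_CUBIC))
E
```

```text
[-5.06834638  1.24146238 -0.29741881] [0.44410661 0.5176845  0.57096841]
```

View pics/l5.png

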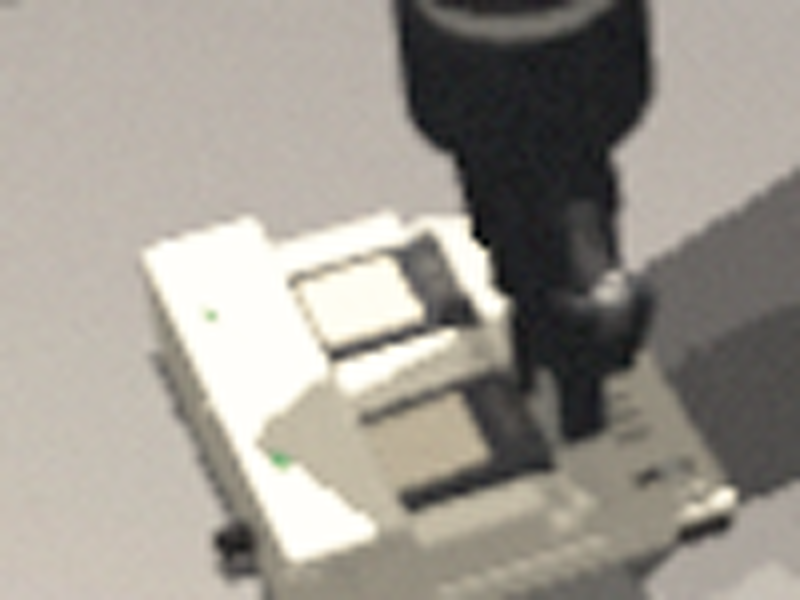

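The pack is well under the hood with the fingers at its tail, and the push is about 5.2 N. I'll check its top-surface height along the bay in the depth image.

```bash
cat > ht.py <<'E'
from h import *
def prof(s):
    P=cloud(s)[165:260,200:320].reshape(-1,3);d=P[:,:2]-[.6015,.0203];X=d@[.9703,-.2419];Y=d@[.2419,.9703]
    for y0 in(.038,-.038):
        m=(abs(Y-y0)<.017)&(P[:,2]<.045)&(X>-.03)&(X<.03);
        print(y0,[(int(x*1e3),round(float(np.median(P[k,2]))*1e3,1),int(k.sum())) for x in np.arange(-.030,.032,.005) if (k:=(abs(Y-y0)<.017)&(abs(X-x)<.0025)).sum()>3])
if __name__=="__main__":
    import sys;prof(load(sys.argv[1]))
E
python3 ht.py scene3;python3 ht.py scene4;python3 ht.py scene5
```

```text
0.038 [(-30, 40.1, 16), (-24, 39.3, 21), (-19, 39.5, 18), (-14, 38.3, 19), (-9, 38.0, 20), (-4, 37.3, 21), (0, 36.8, 19), (5, 37.3, 22), (10, 35.7, 19), (15, 34.7, 31), (20, 22.3, 7), (25, 47.3, 5), (30, 47.8, 18)]
-0.038 [(-30, 35.1, 6), (-24, 36.2, 17), (-19, 35.3, 13), (-14, 36.5, 18), (-9, 35.9, 17), (-4, 35.5, 10), (0, 35.8, 16), (5, 35.5, 16), (10, 35.7, 17), (15, 36.4, 19), (20, 35.7, 17), (25, 42.1, 6), (30, 47.5, 19)]
0.038 [(-30, 91.4, 59), (-24, 106.5, 45), (-19, 40.0, 23), (-14, 167.9, 37), (-9, 201.9, 98), (-4, 173.8, 61), (0, 39.2, 15), (5, 38.2, 23), (10, 37.3, 17), (15, 37.9, 18), (20, 36.1, 18), (25, 38.7, 6), (30, 47.8, 18)]
-0.038 [(-30, 33.9, 7), (-24, 34.3, 16), (-19, 35.9, 15), (-14, 35.6, 18), (-9, 36.5, 16), (-4, 36.4, 18), (0, 36.3, 17), (5, 35.0, 16), (10, 36.0, 15), (15, 35.3, 17), (20, 36.4, 17), (25, 46.7, 7), (30, 47.8, 15)]
0.038 [(-30, 49.2, 37), (-24, 68.6, 57), (-19, 112.5, 54), (-14, 40.0, 19), (-9, 40.4, 30), (-4, 203.3, 80), (0, 190.5, 90), (5, 38.7, 20), (10, 37.2, 20), (15, 37.7, 19), (20, 36.8, 21), (25, 40.9, 8), (30, 47.3, 16)]
-0.038 [(-30, 35.9, 8), (-24, 36.6, 17), (-19, 35.8, 17), (-14, 36.2, 15), (-9, 35.7, 17), (-4, 35.5, 16), (0, 36.7, 17), (5, 35.8, 14), (10, 35.7, 19), (15, 35.3, 16), (20, 34.9, 15), (25, 44.5, 6), (30, 47.2, 16)]
```

Units first: shifts go in shares of 0.8 m and turns go in shares of 4 rad. So -0.0003 m / 0.8 = -0.0004.

>>> {"name": "hand_motion", "arguments": {
  "segments": [
    {"tx": -0.0004},
    {"tx": -0.0004},
    {"tx": -0.0004}
  ],
  "only": "ee|force"
}}

```text
ee_pos: [0.574, 0.0645, 0.0309]
ft_force: [-5.1, 1.7, -0.8]
grasp_force: 2.5
```

>>> {"name": "hand_motion", "arguments": {
  "segments": [
    {"tx": -0.0004},
    {"tx": -0.0004},
    {"tx": -0.0004}
  ],
  "only": "ee|force"
}}

```text
ee_pos: [0.5742, 0.0644, 0.0308]
ft_force: [-5.6, 1.1, -0.1]
grasp_force: 2.6
```

```bash
python3 - <<'E'
from h import *
from bench import snapshot,readout
from ht import prof
f=[]
for i in range(6):
    s=snapshot("scene");f.append(readout.read_state()["ft_force"])
print(np.mean(f,0));prof(s)
E
```

```text
[-4.96727288  1.34113707 -0.35655292]
0.038 [(-30, 46.1, 39), (-24, 69.6, 63), (-19, 105.8, 55), (-14, 41.1, 30), (-9, 41.4, 27), (-4, 195.4, 74), (0, 187.5, 100), (5, 39.3, 17), (10, 37.9, 18), (15, 37.3, 18), (20, 37.3, 18), (25, 41.9, 8), (30, 47.5, 20)]
-0.038 [(-30, 34.8, 7), (-24, 36.9, 14), (-19, 35.1, 17), (-14, 35.7, 15), (-9, 36.2, 17), (-4, 36.4, 17), (0, 35.7, 16), (5, 36.2, 16), (10, 35.6, 14), (15, 35.6, 17), (20, 35.3, 17), (25, 47.5, 4), (30, 48.1, 17)]
```

To row units: 0.002 m / 0.8 = 0.0025, 0.001 m / 0.8 = 0.0013.

>>> {"name": "hand_motion", "arguments": {
  "segments": [
    {"tx": -0.0003,"tz": 0.0013},
    {"tx": -0.0003,"tz": 0.0025},
    {"tx": -0.0003,"tz": 0.0025}
  ],
  "only": "ee|force"
}}

```text
ee_pos: [0.5741, 0.0644, 0.0286]
ft_force: [-4.9, 0.6, -0.3]
grasp_force: 2.9
```

>>> {"name": "hand_motion", "arguments": {
  "segments": [
    {"tz": 0.0013},
    {"tz": 0.0025},
    {"tz": 0.0025}
  ],
  "only": "ee|force"
}}

```text
ee_pos: [0.5738, 0.0645, 0.0265]
ft_force: [-7.0, 1.2, -1.3]
grasp_force: 3.1
```

```bash
python3 - <<'E'
from h import *
from bench import snapshot,readout
from ht import prof
f=[]
for i in range(6):
    s=snapshot("scene");f.append(readout.read_state()["ft_force"])
print(np.mean(f,0));prof(s)
E
```

```text
[-5.9261183   1.86325929 -0.06892445]
0.038 [(-30, 45.4, 38), (-24, 64.4, 60), (-19, 100.0, 53), (-14, 36.0, 23), (-9, 36.6, 24), (-4, 195.5, 85), (0, 189.4, 97), (5, 35.8, 18), (10, 36.6, 15), (15, 36.4, 20), (20, 36.3, 19), (25, 43.4, 7), (30, 47.0, 17)]
-0.038 [(-30, 33.3, 7), (-24, 35.9, 14), (-19, 36.3, 17), (-14, 35.8, 15), (-9, 36.0, 19), (-4, 35.7, 15), (0, 36.0, 18), (5, 35.6, 16), (10, 36.1, 16), (15, 36.2, 21), (20, 35.4, 16), (25, 44.0, 4), (30, 47.6, 17)]
```

The tail has dropped: the profile is flat at the same height as the seated pack. I'll back off slowly, then go up.

To row units: 0.12 m / 0.8 = 0.15, -0.1 m / 0.8 = -0.125.

>>> {"name": "hand_motion", "arguments": {
  "segments": [
    {"tx": 0.0013},
    {"tx": 0.0025},
    {"tx": 0.005},
    {"tx": 0.01},
    {"tx": 0.025,"tz": -0.0063},
    {"tx": 0.0375,"tz": -0.0375},
    {"tx": 0.0625,"tz": -0.075},
    {"tx": 0.1125,"tz": -0.125},
    {"tx": 0.15,"tz": -0.125},
    {"tx": 0.15,"tz": -0.125},
    {"tx": 0.15,"tz": -0.125}
  ]
}}

```text
clock: 12.53
ee_pos: [0.4577, 0.0937, 0.1289]
tool_rot: [0.121, 0.993, 0.001, -0.0]
ft_force: [-0.0, 0.4, 0.7]
opening: 0.251
grasp_force: 0.0
```

```bash
python3 - <<'E'
from h import *
from bench import snapshot
from ht import prof
s=snapshot("scene");prof(s);t=snapshot("top");np.savez("scene9",**s)
c=lambda s,x,y,w,h:cv2.resize(s["pixels"][y:y+h,x:x+w,::-1],(400,300),interpolation=cv2.INTER_CUBIC)
cv2.imwrite("pics/l9.png",np.hstack([c(t,285,95,120,90),c(s,205,175,100,75)]))
E
```

```text
0.038 [(-30, 26.3, 9), (-24, 35.9, 15), (-19, 36.5, 18), (-14, 35.9, 19), (-9, 36.1, 21), (-4, 35.8, 14), (0, 36.8, 17), (5, 36.4, 21), (10, 36.0, 18), (15, 36.4, 15), (20, 36.5, 22), (25, 46.1, 8), (30, 47.7, 18)]
-0.038 [(-30, 35.1, 8), (-24, 35.7, 16), (-19, 35.7, 14), (-14, 35.4, 17), (-9, 35.7, 16), (-4, 34.6, 15), (0, 36.0, 15), (5, 36.7, 15), (10, 35.7, 19), (15, 35.7, 16), (20, 35.2, 19), (25, 46.2, 5), (30, 46.5, 16)]
```

View pics/l9.png

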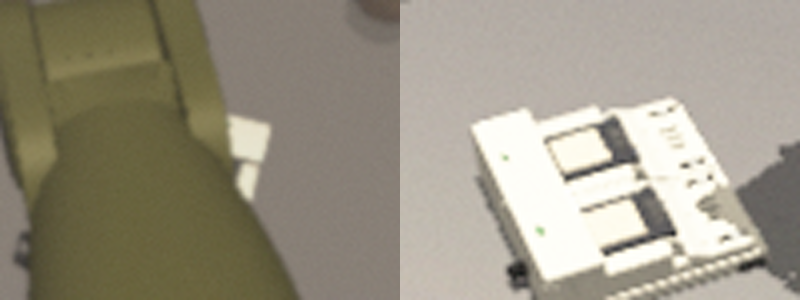

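The pack lies flat in the left bay, its tail near (655,215) in the crop and its nose under the hood. The seated pack is undisturbed and the arm is clear.

```bash
python3 -c "
from bench import ticket
print(ticket.finish_job())"
```

```text
the job is handed in; nothing more can be done
None
```

The pack is in the left bay, flat behind the lip with its nose under the hood against the spring contacts; the last push readings were 5–7 N, and I handed the job in at about 12.6 s without a result being shown.

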